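Bench-test a control module: load, contact, set the voltage, switch on

TASK

Get the small aluminium control module ready and powered for its bench test: lay it flat in the cradle's corner guides with its black connector block on the side of the arm's pivot post, then swing the contact arm fully round over the connector, then turn the voltage knob on the sloping console until its pointer points straight at the index tab on the scale ring, and last of all throw the toggle switch fully up to on. Do not turn the index tab, and leave the large finned unit, the plug shell, the tape roll and the hand tools where they lie.

Things in the scene. Friction and masses are not known exactly. Their poses are not given: they have to be found in the camera images.
- module: Loose aluminium box 56 (x) x 100 (y) x 30 mm, 0.2 to 0.45 kg, with six thin fins and a black connector block 44 x 28 x 11 mm on top, centred 27 mm towards its +y end. Origin: centre of the underside, z up. Grip it across the 56 mm width (its x) at mid-length. Not the larger finned unit with two plugs.
- module_connector (a point): Centre of the top face of the module's connector block (27 mm along the module's +y, 41 mm above its underside).
- cradle: Fixed steel plate 10 mm thick, x -70 to 110, y -80 to 80 mm about the origin (under the pocket's centre, bench height). Eight guide walls 12 mm high, two per corner of a pocket 63 (x) x 107 (y) mm; the middle 60 mm of its long sides is open for fingers. Module x, y go along cradle x, y, connector towards +y. Steel pivot post at x 85, y 27 mm, 70 mm high with hub.
- cradle_floor (a point): Centre of the pocket on the plate's top face, 10 mm above the bench; the module's underside rests at this height. Axes as the cradle.
- contact_arm (a joint): Swing of the contact arm about the upright post: 0 = away (pointing along the cradle's -y from the post), grows clockwise seen from above, 1.571 = stop, over the connector (pointing along cradle -x). Level bar 18 mm wide, 59 to 67 mm above the bench; contact head under it, 85 mm from the axis. Light friction (0.08 N m), stays where left.
- swing_handle (a point): On the arm's upright black round handle, 18 mm diameter, 115 mm from the pivot axis; the handle stands from 65 to 101 mm above the bench and this point is on its axis at 91 mm, the height for the middle between the pads.
- swing_pivot (a point): Point on the contact arm's upright pivot axis, at the height of swing_handle.
- console: Fixed grey wedge-shaped console, 180 deep (x) x 280 wide (y) mm, 40 mm high in front, 124 mm at the back. Origin: centre of its underside; -x is its front. Its flat panel slopes 25 degrees, facing up and forward (normal (-0.423, 0, 0.906) in console axes). Knob at console y -50 mm, toggle switch at y +75 mm, both halfway up the slope.
- knob_grip (a point): On the voltage knob's axis, 30 mm above the panel: put the middle between the pads here. Its z is the knob's axis (out of the panel), its x the way the pointer points; it turns with the knob. Black knob: skirt 52 mm diameter up to 10 mm above the panel, and a grip bar 46 mm long (x), 12 mm thick (y), 8 to 34 mm above the panel.
- knob_pointer (a point): Point at the tip of the knob's pointer (a black nose with a white line, at the same end as the white line's outer piece), 42 mm from the axis, 6 mm above the panel.
- knob (a joint): Angle of the knob, 0 to 4.71 rad, grows clockwise seen looking at the panel; at 0 it points to the lower left, midway (45 degrees) between straight down the slope and the console's +y. Light friction (0.04 N m), stays where left.
- index_tip (a point): Inner end of the index tab, 42 mm from the knob's axis, 6 mm above the panel: the pointer tip must come here. The tab is a small flat steel tongue on a narrow dark ring round the scale, under 6 mm above the panel; its ring is stiff (0.5 N m) and must not be turned.
- index_ring (a joint): Angle of the index tab on the same scale as joint knob: the knob is set when both read the same. It stays put unless pushed hard.
- switch (a joint): Toggle switch: 0 = off, leaning down the slope (to the console's front); 0.9 = on, leaning up the slope. Friction only (0.03 N m): it stays where left.
- switch_tip (a point): Centre of the toggle's 14 mm ball end, 42 mm from its hinge, which lies in the panel's surface, axis along console y. The bat is 9 mm thick and leans 0.45 rad either side of the panel normal. At off the ball's centre is 38 mm above the panel and 18 mm down the slope from the hinge; at on 18 mm up the slope.
- old_unit: Bystander: large finned aluminium unit 130 x 180 x 66 mm with two black plugs. Origin under its centre.
- plug_shell: Bystander: small black plug shell 42 x 24 x 34 mm. Origin under its centre.
- screwdriver: Bystander: screwdriver with black handle, lying on the bench, about 200 mm long.
- tape_roll: Bystander: roll of black tape, 90 mm diameter, 20 mm high, lying flat.
- wrench: Bystander: steel wrench lying on the bench.
There are look-alikes about, which are no part of the job. There is more than one size of the module; the one meant has the size given above.

How it is judged:
By the outcome, as a careful person would: the job done as asked, in the order asked, and still so for the second after the job is handed in, with the robot touching nothing.
It also fails if it takes over 67 s, if anything falls off the work surface, if the arm or the gripper's body presses on something with over 40 N, if the wrist force passes 120 N, or if a joint passes its speed limit or range.

ROBOT

A 7-joint arm with a two-finger parallel gripper is mounted at the origin on the work surface. World frame = base frame: x ahead of the robot, y to its left, z up, the work surface at z = 0. Lengths are in m, angles in degrees, forces in N, time in s.
With the tool pointing down it reaches from about 0.4 to 0.85 m from the base axis. Payload 4.5 kg.
Tool frame: the origin (TCP) lies midway between the tips of the shut fingers; the grasp point (between the pads) lies 19 mm behind it; z points along the fingers, y is the line along which they close (so a half turn about z gives the same grasp; the last joint's range is limited). The gripper opens to 88 mm and grips with 3 to 60 N. Pads are 18 mm wide; open, the fingers measure 123 mm over their backs; the gripper's body (75 mm by 187 mm) begins 45 mm behind the grasp point.
Start: joints at [69.718, 39.483, -11.15, 89.685, 9.013, 51.709, -12.324], TCP at [0.236, -0.579, 0.239] pointing down, gripper open.
Joint ranges: [-172.22, 172.22], [-26.19, 119.32], [-84.43, 86.54], [7.71, 146.69], [-57.33, 237.33], [2.42, 119.75], [-152.13, 152.13]. Speed limits (degrees/s): [147.25, 147.25, 180, 180, 180, 180, 180].

INTERFACE

Orientations are given as a 3x3 rotation matrix whose columns are the frame's x, y, z axes.
In Python, from plant import r gives the robot as it stands.
- The arm moves only by the shell command python3 -m pendant 'ROWS'. ROWS is JSON, a list of rows, each a list of 5 numbers: the shift along the tool's x, y, z in m, then the turn about the tool's z in rad, then the opening, from -1 (shut) to 1 (fully open), so that 0 is half open. A call has 1 to 20 rows; each row shifts and turns the commanded pose from where the row before left it, along the tool's axes as they then stand; what a row does not reach is not made up. A row lasts 1/8 s, in which the tool goes at most 62.5 mm and 10.7 degrees, less where a joint would pass 70% of its speed; a pose out of reach is approached as far as the arm can. A call is refused whole if a number of a shift passes 0.0625 or a number of a turn 0.188, either way. A call with a gripper value outside its range is refused whole. The fingers move at their own pace and stop on an object; the grip force is fixed at half the most. Time passes only in rows, so rows that do not move let the fingers close. It gives the time, the measured TCP pose, the force, the opening and the grip force at its end, in the units of the state.
- r.read_state(): the state, without advancing time (a new reading comes with each control period).
- r.camera(name): name is "scene" or "top" or "wrist"; returns a dict with "image" (480x640x3 uint8, blue, green, red), "mtx" (3x3 intrinsics, pixels), "pose" (4x4, takes a point from camera to world coordinates). Camera axes: x right, y down, z forward; pixel columns grow to the right and rows downward; lengths in m; the calibration is good to about 2 mm. A picture is of the moment at which its call begins. There is no depth.
- r.hand_in(): hands the job in; it is judged then, once.
Trained networks look in the newest picture that a camera, given by its name, has taken for a name from the list of things; names that differ only in an ending like _2 or _b are one class to them, and where a whole thing is asked for, a point or a joint stands for the part that bears it (a point fixed in the world has none). Each returns a list of dicts, best first, with "conf" (0 to 1); they miss things now and then, are a little off and sometimes report something else, mostly with a low value. They report only what shows in the picture. A call takes as long as a camera call. They do not tell look-alikes from the thing itself.
- r.silhouettes(label, camera): "region" (480x640 bool, what is visible of it).
- r.tip_of(label, camera): "point" ([x, y, z] in m, in world coordinates, good to about 4 mm: a listed point, or the origin of a listed thing).
The state is a dict: "time_s": time; "q": joint angles; "qd": joint speeds; "effort": joint torques, N m; "position": TCP position; "orientation": TCP orientation; "ft_force": force on the tool from outside, world axes, zero at the start; "wrist_torque": the same for the moment, N m; "opening": finger opening in m; "grasp_force": force on a finger pad.
Only numpy, scipy, OpenCV 4.12 (cv2) and the standard library are available. Lean on these libraries where they do the work, as an engineer would, in place of code of your own. Each camera call takes 0.05 s, during which the arm holds its last target. There are 200 camera calls.

## Working session

There is one attempt and no reset: what is moved stays moved. The work goes in short steps, Python scripts to look and compute and a shell command to move; the robot and the scene stay as the last step left them, time stands still between calls to the robot, and variables do not carry over. Pictures are saved under pics/ and viewed, at most 10 in all, crops included, and the job is handed in when it is done.

```bash
mkdir -p pics; ls; cat > h.py <<'E'
import numpy as np,cv2
from plant import r
np.set_printoptions(precision=4,suppress=True)
def st():
    s=r.read_state();print(s["time_s"],np.array(s["position"]),np.array(s["orientation"]).tolist(),s["opening"],s["grasp_force"],np.array(s["ft_force"]));return s
def shot(c,n):
    d=r.camera(c);cv2.imwrite(f"pics/{n}.png",d["image"]);return d
def find(c,names,k=3):
    for n in names:
        for f in r.tip_of(n,c)[:k]: print(c,n,round(f["conf"],2),np.array(f["point"]))
E
python3 - <<'E'
from h import *
s=st()
N="module module_connector cradle cradle_floor swing_handle swing_pivot console knob_grip knob_pointer index_tip switch_tip old_unit plug_shell".split()
ims=[]
for c in("scene","top"):
    shot(c,c+"0");find(c,N)
E
```

```text
pics
0.0 [ 0.236  -0.578   0.2379] [[0.9257176732454321, 0.37821437001947344, -0.0008244706399924451], [0.37821523762062353, -0.9257162808433032, 0.0016128897104663096], [-0.00015320782876347553, -0.0018049078689901861, -0.999998359416127]] 0.08830677504173116 0.0 [-0.2869 -0.1895 -0.2276]
scene module 0.93 [ 0.4224  0.1014 -0.0014]
scene module 0.73 [ 0.3121  0.1351 -0.0003]
scene module 0.68 [0.6068 0.2417 0.1082]
scene module_connector 0.93 [0.4227 0.1363 0.0402]
scene module_connector 0.8 [0.3141 0.1607 0.0255]
scene module_connector 0.74 [ 0.4053 -0.0161  0.0266]
scene cradle 0.65 [0.4233 0.135  0.0425]
scene cradle 0.64 [ 0.4793 -0.2255  0.002 ]
scene cradle 0.26 [ 0.4756 -0.2227  0.006 ]
scene cradle_floor 0.95 [ 0.4803 -0.2244  0.0067]
scene cradle_floor 0.29 [ 0.5336 -0.3086  0.0878]
scene swing_handle 0.96 [ 0.5314 -0.3085  0.0877]
scene swing_handle 0.49 [ 0.4888 -0.0669 -0.0004]
scene swing_pivot 0.87 [ 0.562  -0.1975  0.0898]
scene console 0.98 [ 0.6491  0.1635 -0.0007]
scene console 0.64 [0.6332 0.1132 0.1117]
scene console 0.19 [0.6042 0.2415 0.1065]
scene knob_grip 0.
[... 398 characters left out ...]
.69 [ 0.3927 -0.0117  0.0018]
top module_connector 0.89 [0.3156 0.1527 0.0246]
top module_connector 0.26 [0.4066 0.4289 0.0022]
top cradle 0.81 [ 0.4801 -0.2272 -0.0067]
top cradle_floor 0.7 [ 0.4765 -0.2203  0.0168]
top swing_handle 0.94 [ 0.5317 -0.3111  0.0894]
top swing_pivot 0.62 [ 0.5617 -0.1949  0.0861]
top console 0.56 [ 0.6462  0.1662 -0.0026]
top knob_grip 0.71 [0.6424 0.1158 0.1066]
top knob_grip 0.28 [ 0.5606 -0.1956  0.0861]
top knob_pointer 0.58 [0.6331 0.1569 0.0828]
top index_tip 0.47 [0.6736 0.1431 0.1037]
top index_tip 0.19 [0.4206 0.1335 0.0426]
top switch_tip 0.48 [0.6132 0.2361 0.1105]
top old_unit 0.59 [0.404  0.4276 0.0021]
top plug_shell 0.63 [ 0.4881 -0.0647  0.0014]
```

View pics/top0.png

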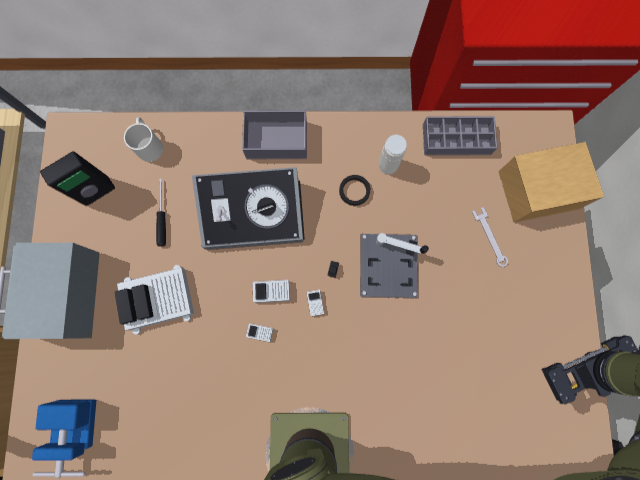

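View pics/scene0.png

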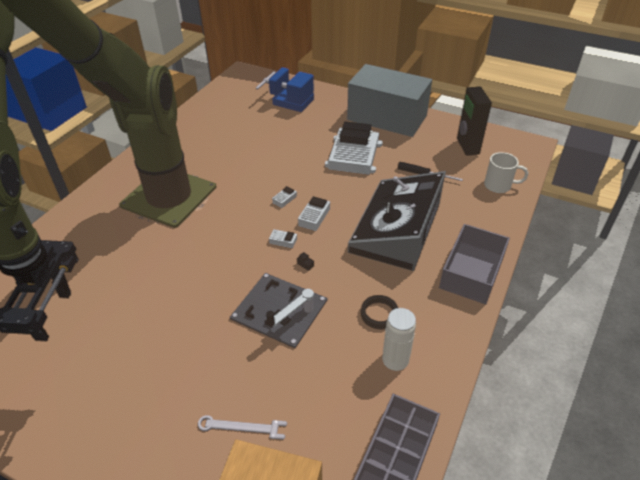

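Top view: the 100 mm module is the one at px (271,292). The two smaller ones, at (260,332) and (316,303), are look-alikes. The cradle is at (389,265) with its arm swung slightly inwards, and the console is at (248,208). I'll move over the cradle with the fingers aligned and look from there.

```bash
python3 -m pendant '[[0,0,0,-0.169,1],[0,0,0,-0.169,1],[0,0,0,-0.169,1],[0,0,0,-0.169,1],[0,0,0,-0.169,1],[0,0,0,-0.169,1],[0,0,0,-0.169,1],[0.05,0.033,-0.008,0,1],[0.05,0.033,-0.008,0,1],[0.05,0.033,-0.008,0,1],[0.05,0.033,-0.008,0,1],[0.05,0.033,-0.008,0,1],[0.05,0.033,-0.008,0,1],[0.05,0.033,-0.008,0,1],[0,0,0,0,1]]'
python3 - <<'E'
from h import *
st();d=shot("wrist","w1");print(d["pose"][:3])
find("wrist","cradle cradle_floor swing_handle swing_pivot".split())
shot("top","t1");find("top","cradle cradle_floor swing_handle swing_pivot".split(),2)
E
```

```text
time_s: 3.28
position: [0.4711, -0.2229, 0.2961]
orientation: [[-0.01, 1.0, 0.005], [1.0, 0.01, 0.002], [0.002, 0.005, -1.0]]
ft_force: [-0.3, -0.6, -1.0]
opening: 0.0881
grasp_force: 0.0
3.275 [ 0.4711 -0.2229  0.2961] [[-0.010349499991701105, 0.9999356424921025, 0.004647442719186049], [0.9999447042729102, 0.010340704277282826, 0.0019126504155929137], [0.0018644694913739438, 0.004666980710922156, -0.9999873714425396]] 0.08807911138378303 0.0 [-0.285  -0.555  -1.0219]
[[ 0.9999  0.0091  0.0075  0.4685]
 [ 0.011  -0.9481 -0.3178 -0.1402]
 [ 0.0042  0.3179 -0.9481  0.4443]]
wrist cradle 0.83 [ 0.4767 -0.2247 -0.0012]
wrist cradle_floor 0.69 [ 0.482  -0.2246  0.0065]
wrist swing_handle 0.63 [ 0.5262 -0.309   0.0859]
wrist swing_pivot 0.6 [ 0.5626 -0.1977  0.0896]
top cradle 0.85 [ 0.4793 -0.2262 -0.0017]
top cradle 0.39 [ 0.4906 -0.0634  0.0025]
top cradle_floor 0.69 [ 0.4753 -0.2218  0.016 ]
top swing_pivot 0.73 [ 0.5633 -0.1953  0.0894]
```

View pics/w1.png

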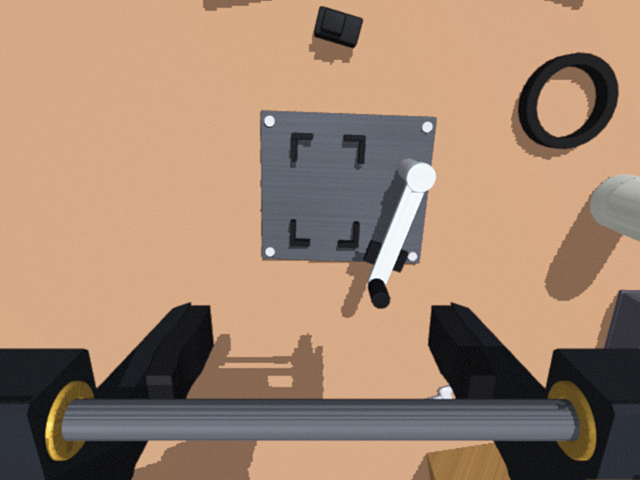

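Wrist view: the plate's corners are at px (261,111), (436,118), (421,264) and (261,261). The post is at (417,176), the handle at (378,293), and the pocket guides run from about (292,133) to (365,247). I'll fit the cradle pose from these, then look at the module from close by.

```bash
cat >> h.py <<'E'
def ray(d,px,z):
    p=cv2.undistortPoints(np.array([[px]],float),d["mtx"],None)[0,0]
    v=d["pose"][:3,:3]@[p[0],p[1],1];o=d["pose"][:3,3];return o+v*(z-o[2])/v[2]
def fit(local,world):
    L=np.array(local);W=np.array(world)[:,:2];l=L-L.mean(0);w=W-W.mean(0)
    a=np.arctan2((l[:,0]*w[:,1]-l[:,1]*w[:,0]).sum(),(l*w).sum())
    R=np.array([[np.cos(a),-np.sin(a)],[np.sin(a),np.cos(a)]]);t=W.mean(0)-R@L.mean(0)
    print("fit",t,"yaw",np.degrees(a),"res mm",1000*(W-(L@R.T+t)).round(5).tolist() if 0 else (1000*(W-(L@R.T+t))).round(1).tolist());return t,a,R
E
python3 - <<'E'
from h import *
d=r.camera("wrist")
px=[(261,111),(436,118),(421,264),(261,261)]
t,a,R=fit([(-.07,.08),(.11,.08),(.11,-.08),(-.07,-.08)],[ray(d,p,.01) for p in px])
print("pivot",t+R@[.085,.027])
# refine: print subpixel corners
g=cv2.cvtColor(d["image"],cv2.COLOR_BGR2GRAY)
c=cv2.cornerSubPix(g,np.array(px,np.float32)[:,None],(5,5),(-1,-1),(3,50,.01));print(c[:,0])
fit([(-.07,.08),(.11,.08),(.11,-.08),(-.07,-.08)],[ray(d,p,.01) for p in c[:,0]])
for p in [(417,176),(378,287)]: print(ray(d,p,.07),ray(d,p,.101))
print(ray(d,(417,176),.07)[:2]-ray(d,(378,287),.101)[:2])
E
python3 -m pendant '[[0.052,-0.006,0,0,1],[0.052,-0.006,0,0,1],[0.052,-0.006,0,0,1],[0.052,-0.006,0,0,1],[0.052,-0.006,0,0,1],[0,0,0,0,1]]'
python3 - <<'E'
from h import *
st();d=shot("wrist","w2")
find("wrist",["module","module_connector"])
E
```

```text
fit [ 0.4718 -0.232 ] yaw -1.7785902659909 res mm [[1.5, 0.9], [-1.2, -0.4], [1.0, 0.7], [-1.3, -1.1]]
pivot [ 0.5576 -0.2077]
time_s: 4.58
position: [0.4371, 0.0359, 0.2953]
orientation: [[-0.009, 1.0, 0.001], [1.0, 0.009, 0.002], [0.002, 0.001, -1.0]]
ft_force: [-0.6, -0.6, 0.9]
opening: 0.0883
grasp_force: 0.0
4.575 [0.4371 0.0359 0.2953] [[-0.008617018378743421, 0.9999618860250316, 0.0014048101374230482], [0.9999606920653276, 0.008614057092086307, 0.0021005581746973635], [0.0020883769993483526, 0.001422855465635104, -0.9999968070768188]] 0.08834039415206828 0.0 [-0.5606 -0.636   0.8755]
wrist module 0.96 [0.4254 0.1098 0.0029]
wrist module 0.87 [ 0.3902 -0.0162  0.0028]
wrist module 0.82 [0.3108 0.1367 0.001 ]
wrist module_connector 0.86 [ 0.4116 -0.0091  0.0285]
wrist module_connector 0.73 [0.3148 0.1559 0.0237]
wrist module_connector 0.62 [0.4268 0.1301 0.0409]Traceback (most recent call last):
  File "<stdin>", line 8, in <module>
cv2.error: OpenCV(4.12.0) :-1: error: (-5:Bad argument) in function 'cornerSubPix'
> Overload resolution failed:
>  - Layout of the output array corners is incompatible with cv::Mat
>  - Expected Ptr<cv::UMat> for argument 'corners'
```

View pics/w2.png

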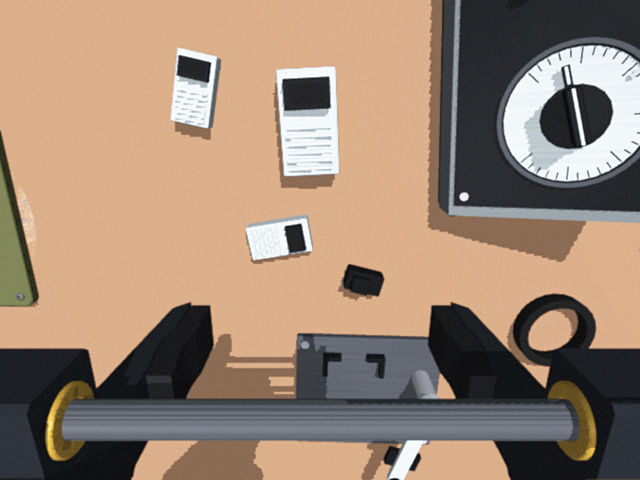

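Wrist view: the module spans px (277,69) to (339,175) with its connector at (306,93), pointing +y. My cradle fit is about 7 mm off what the nets report, so I'll check the camera geometry against a known feature.

```bash
python3 - <<'E'
from h import *
d2=r.camera("wrist");print(d2["mtx"],d2["pose"])
d=dict(mtx=d2["mtx"],pose=np.array([[ 0.9999,0.0091,0.0075,0.4685],[0.011,-0.9481,-0.3178,-0.1402],[0.0042,0.3179,-0.9481,0.4443],[0,0,0,1]]))
print("w1 corners",[ray(d,p,.01) for p in [(261,111),(436,118),(421,264),(261,261)]])
print("pivot",ray(d,(417,177),.07),"pocket centre",ray(d,(328,190),.022))
print("module corners z.03",[ray(d2,p,.03) for p in [(277,70),(336,67),(339,174),(285,176)]])
# plate seen in top camera, module mask there
t=r.camera("top");print(t["mtx"],t["pose"])
for n in("cradle","module"):
  for f in r.silhouettes(n,"top")[:3]:
    ys,xs=np.where(f["region"]);print(n,f["conf"],cv2.minAreaRect(np.c_[xs,ys].astype(np.float32)))
r.camera("wrist")
for f in r.silhouettes("module","wrist")[:3]:
    ys,xs=np.where(f["region"]);print("w",f["conf"],cv2.minAreaRect(np.c_[xs,ys].astype(np.float32)))
E
```

```text
[[406.8973   0.     320.3909]
 [  0.     406.8973 245.4528]
 [  0.       0.       1.    ]] [[ 1.     -0.0004 -0.0008  0.4365]
 [-0.0006 -0.9472 -0.3205  0.1135]
 [-0.0007  0.3205 -0.9472  0.4426]
 [ 0.      0.      0.      1.    ]]
w1 corners [array([ 0.4102, -0.1427,  0.01  ]), array([ 0.5883, -0.1475,  0.01  ]), array([ 0.5873, -0.3071,  0.01  ]), array([ 0.4045, -0.3051,  0.01  ])]
pivot [ 0.5595 -0.1984  0.07  ] pocket centre [ 0.4791 -0.2204  0.022 ]
module corners z.03 [array([0.3957, 0.1469, 0.03  ]), array([0.4508, 0.1495, 0.03  ]), array([0.455 , 0.0501, 0.03  ]), array([0.4004, 0.0481, 0.03  ])]
[[451.1226   0.     322.5322]
 [  0.     451.1226 246.2243]
 [  0.       0.       1.    ]] [[-0.0034 -0.9814  0.1922  0.3056]
 [-1.      0.0035  0.0003 -0.0376]
 [-0.0009 -0.1922 -0.9814  1.2664]
 [ 0.      0.      0.      1.    ]]
cradle 0.86 ((393.7143859863281, 265.7832336425781), (67.3737564086914, 63.41059494018555), 1.9749338626861572)
module 0.82 ((258.6176452636719, 332.5294494628906), (24.25356101989746, 14.309600830078125), 14.03624439239502)
module 0.64 ((261.5, 292.5), (21.0, 17.0), 90.0)
module 0.39 ((393.45867919921875, 265.5753479003906), (67.75759887695312, 63.991153717041016), 2.2025978565216064)
w 0.94 ((192.923095703125, 82.11538696289062), (45.272674560546875, 76.4053955078125), 7.125016689300537)
w 0.85 ((279.7003173828125, 231.74191284179688), (37.67439270019531, 64.39359283447266), 80.83765411376953)
w 0.58 ((307.2023620605469, 114.73735809326172), (109.53627014160156, 60.195045471191406), 86.42366790771484)
```

```bash
cat >> h.py <<'E'
def modrect(d,z,near,vmin=205):
    h=cv2.cvtColor(d["image"],cv2.COLOR_BGR2HSV);m=((h[...,1]<60)&(h[...,2]>vmin)).astype(np.uint8)
    m=cv2.morphologyEx(m,cv2.MORPH_CLOSE,np.ones((9,9)))
    cs=[c for c in cv2.findContours(m,0,2)[0] if cv2.contourArea(c)>300]
    c=min(cs,key=lambda c:np.hypot(*(c[:,0].mean(0)-near)))
    P=np.array([ray(d,p,z)[:2] for p in c[:,0].astype(float)],np.float32)
    return cv2.minAreaRect(c),cv2.minAreaRect(P*1000)
E
python3 - <<'E'
from h import *
d=r.camera("wrist")
for v in (180,205,230): print(modrect(d,.03,(307,121),v))
E
python3 -m pendant '[[0.032,-0.006,0.06,-0.018,1],[0.032,-0.006,0.06,-0.018,1],[0,0,0.055,0,1],[0,0,0,0,1],[0,0,0,0,1]]'
python3 - <<'E'
from h import *
st();d=shot("wrist","w3");find("wrist",["module"])
o=d["pose"];p=np.linalg.inv(o)@[.4255,.0987,.03,1];q=d["mtx"]@p[:3];q=q[:2]/q[2];print(q)
for v in (180,205,230): print(modrect(d,.03,q,v))
E
```

```text
(((307.1789855957031, 114.36381530761719), (108.91248321533203, 60.6940803527832), 86.42366790771484), ((423.99957275390625, 105.79933166503906), (56.75812530517578, 100.22490692138672), 3.4804301261901855))
(((306.8983154296875, 114.27069091796875), (108.81190490722656, 60.48368453979492), 86.633544921875), ((423.6474914550781, 105.84977722167969), (56.37570571899414, 100.05171966552734), 3.2719411849975586))
(((307.4027099609375, 114.53982543945312), (107.56122589111328, 58.86931610107422), 86.18592071533203), ((423.9104309082031, 105.67863464355469), (55.07152557373047, 98.98484802246094), 3.343378782272339))
time_s: 5.7
position: [0.4267, 0.0898, 0.1311]
orientation: [[-0.035, 0.999, 0.002], [0.999, 0.035, 0.0], [0.0, 0.002, -1.0]]
ft_force: [-0.1, 0.1, 0.3]
opening: 0.088
grasp_force: 0.0
5.7 [0.4267 0.0898 0.1311] [[-0.035223104839308884, 0.9993780110183763, 0.0017099644538412888], [0.999379469101286, 0.035222885147791885, 0.00015843199420556586], [9.810356968632397e-05, 0.00171448383480387, -0.9999985254593476]] 0.08799514948200392 0.0 [-0.1157  0.0566  0.2965]
wrist module 0.92 [ 0.3895 -0.0142  0.005 ]
wrist module 0.84 [0.3134 0.1385 0.0022]
wrist module 0.79 [0.4272 0.11   0.0024]
[320.4555 230.7709]
(((317.55511474609375, 214.30355834960938), (156.5777587890625, 93.0337142944336), 89.16968536376953), ((424.2263488769531, 106.17295837402344), (56.011512756347656, 102.0584487915039), 3.3375306129455566))
(((317.0, 215.5), (153.0, 92.0), 90.0), ((424.04412841796875, 105.46255493164062), (55.33880615234375, 99.73943328857422), 3.3519885540008545))
(((318.2195739746094, 215.72096252441406), (152.21875, 91.14083099365234), 88.63607025146484), ((424.0061340332031, 105.49787902832031), (54.78371047973633, 99.29773712158203), 3.284291982650757))
```

View pics/w3.png

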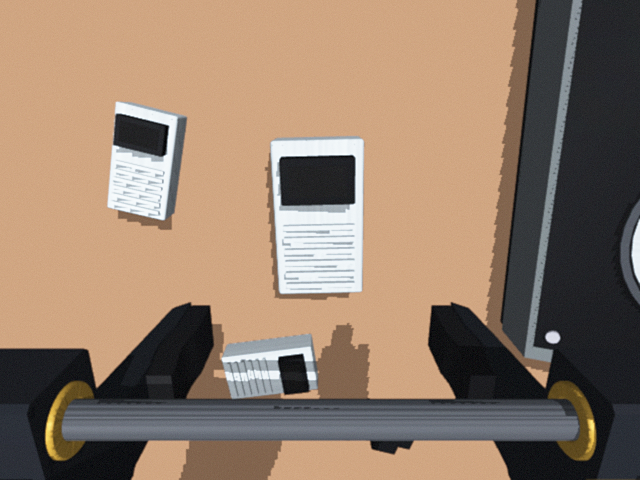

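Wrist view: the module is at px (317,215), straight between the fingers, and measures 55×99 mm, which is the right one. Fitted pose: (0.424, 0.1055), yaw 3.3°. I'll descend now.

```bash
python3 -m pendant '[[0.0155,-0.003,0.04,-0.023,1],[0,0,0.045,0,1],[0,0,0,0,1],[0,0,0,0,1],[0,0,0,0,1]]'; python3 -c "
from h import *
st();st();print(modrect(r.camera('wrist'),.03,(317,300),205));st()"
```

```text
time_s: 6.42
position: [0.4243, 0.106, 0.0473]
orientation: [[-0.058, 0.998, 0.003], [0.998, 0.058, 0.003], [0.003, 0.003, -1.0]]
ft_force: [-0.4, -0.5, -0.3]
opening: 0.0879
grasp_force: 0.0
6.425 [0.4243 0.106  0.0473] [[-0.05751419248826789, 0.998339528094248, 0.0032100322392310137], [0.9983398058395372, 0.057503557424464675, 0.003312545819542064], [0.0031224571570691614, 0.003395221360343883, -0.9999893613100176]] 0.08792366564520719 0.0 [-0.4143 -0.5178 -0.2509]
6.425 [0.4243 0.106  0.0473] [[-0.05751419248826789, 0.998339528094248, 0.0032100322392310137], [0.9983398058395372, 0.057503557424464675, 0.003312545819542064], [0.0031224571570691614, 0.003395221360343883, -0.9999893613100176]] 0.08792366564520719 0.0 [-0.4143 -0.5178 -0.2509]
(((322.71759033203125, 282.2737121582031), (173.74942016601562, 132.15310668945312), 89.46454620361328), ((423.647216796875, 113.1795425415039), (55.34811019897461, 84.1140365600586), 3.3441765308380127))
6.475 [0.4242 0.1058 0.0471] [[-0.057568575414748954, 0.9983377458071324, 0.002757611548056544], [0.9983380651820484, 0.05756085180017189, 0.0028028465178779782], [0.0026394570048615252, 0.0029143844585508717, -0.9999922697850955]] 0.08797994381223163 0.0 [-0.4759  0.3853  0.3339]
```

```bash
python3 -m pendant '[[0,0,0.03,0,1],[0,0,0.013,0,1],[0,0,0,0,1],[0,0,0,0,-1],[0,0,0,0,-1],[0,0,0,0,-1],[0,0,0,0,-1]]'; python3 -c "
from h import *
st()"
```

```text
time_s: 7.35
position: [0.4157, 0.102, 0.0225]
orientation: [[-0.061, 0.998, -0.028], [0.998, 0.061, -0.012], [-0.01, -0.029, -1.0]]
ft_force: [4.4, 0.7, 2.7]
opening: 0.0556
grasp_force: 30.0
7.35 [0.4157 0.102  0.0225] [[-0.06122934916594766, 0.9977312728329673, -0.027987032922790665], [0.9980744028788971, 0.06092350790139049, -0.011653862146186578], [-0.009922354491126575, -0.028646699567246955, -0.9995403511040745]] 0.05561712844153264 30.039738714694977 [4.4331 0.6935 2.6549]
```

```bash
python3 -m pendant '[[0,0,0,0,-1],[0,0,0,0,-1]]'; python3 -c "
from h import *
s=st();print(np.array(s['q']),np.array(s['effort']))
shot('wrist','w4')"
```

```text
time_s: 7.6
position: [0.4157, 0.102, 0.0225]
orientation: [[-0.061, 0.998, -0.028], [0.998, 0.061, -0.012], [-0.01, -0.029, -1.0]]
ft_force: [4.6, 0.5, 4.8]
opening: 0.0555
grasp_force: 30.1
7.6 [0.4157 0.102  0.0225] [[-0.06137457135409539, 0.9977229512225425, -0.027965596630165], [0.9980647069757891, 0.06106667972039523, -0.01173462045652666], [-0.01000013402075813, -0.02863168230661086, -0.9995400062468035]] 0.055547136363246034 30.05567818880081 [4.6114 0.4771 4.829 ]
[-18.1458  51.9769  -3.0059 129.3865  80.4535   2.4847 -97.0055] [ -0.3036 -41.8419   0.2746   3.5014  -0.027   -0.1945   0.0447]
```

View pics/w4.png

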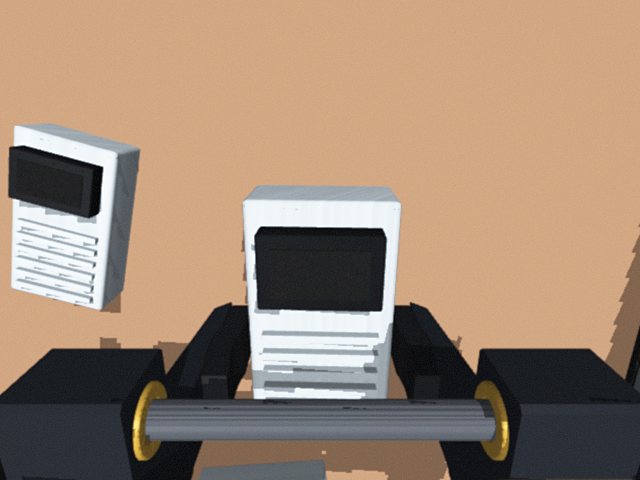

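Wrist view: the module is held between the pads, with its connector at px (320,268). Joint 6 hit its limit near the base, so the grip is high, about 7 mm of overlap, but firm at 30 N. I'll lift gently, carry the module out past the cradle, and look at the module and cradle together.

```bash
python3 -m pendant '[[0,0,-0.015,0,-1],[0,0.005,-0.03,0,-1],[0,0.005,-0.05,0,-1],[0,0.005,-0.06,0,-1],[0,0,-0.06,0,-1],[0,0,0,0,-1]]'; python3 -c "
from h import *
s=st()"
```

```text
time_s: 8.4
position: [0.4366, 0.106, 0.239]
orientation: [[-0.062, 0.998, -0.025], [0.998, 0.061, -0.01], [-0.009, -0.026, -1.0]]
ft_force: [0.7, -0.2, -4.7]
opening: 0.0552
grasp_force: 30.0
8.4 [0.4366 0.106  0.239 ] [[-0.0616260568255202, 0.9977782139321781, -0.025315310040573812], [0.9980629119143609, 0.061387382856935645, -0.010100152820750396], [-0.008523671812327632, -0.025888704646787945, -0.9996284919861713]] 0.05524156587023743 29.95614320039749 [ 0.6515 -0.1804 -4.7233]
```

```bash
python3 -m pendant '[[-0.045,0.002,0,0.02,-1],[-0.055,0.003,0,0.02,-1],[-0.055,0.003,0,0.02,-1],[-0.055,0.003,0,0.019,-1],[-0.055,0.003,0,0,-1],[-0.055,0.003,0,0,-1],[-0.055,0.003,0,0,-1],[-0.055,0.003,0,0,-1],[-0.02,0.001,0,0,-1],[0,0,0,0,-1],[0,0,0,0,-1],[0,0,0,0,-1]]'; python3 -c "
from h import *
s=st();d=shot('wrist','w5');np.savez('w5.npz',mtx=d['mtx'],pose=d['pose']);st()
find('wrist','module cradle cradle_floor swing_pivot swing_handle'.split(),2)"
```

```text
time_s: 9.9
position: [0.4621, -0.3424, 0.2409]
orientation: [[0.014, 0.999, -0.031], [1.0, -0.014, -0.011], [-0.012, -0.031, -0.999]]
ft_force: [0.0, 1.2, -2.9]
opening: 0.0553
grasp_force: 30.0
9.9 [ 0.4621 -0.3424  0.2409] [[0.013813065616528241, 0.9994167561762883, -0.031230541018988592], [0.9998349508342901, -0.014173995625394344, -0.011365251348044218], [-0.011801284187172318, -0.031068397481629848, -0.9994475896061067]] 0.055333188674347986 29.957073032855988 [ 0.0138  1.2004 -2.8831]
9.95 [ 0.4622 -0.3428  0.2412] [[0.014343908024158683, 0.9994217761712508, -0.03082800054003831], [0.9998218712359099, -0.014714253463047016, -0.011820175267256495], [-0.012266951573962081, -0.030652961679539705, -0.9994548103037749]] 0.05568265721217125 29.956982731819153 [ 0.1566  0.1986 -3.3177]
wrist module 0.59 [ 0.4631 -0.3357  0.2227]
wrist module 0.33 [ 0.4681 -0.3136  0.2608]
wrist cradle 0.66 [ 0.4767 -0.2232  0.0017]
wrist cradle_floor 0.97 [ 0.4784 -0.223   0.0071]
wrist swing_handle 0.97 [ 0.525  -0.3096  0.088 ]
```

View pics/w5.png

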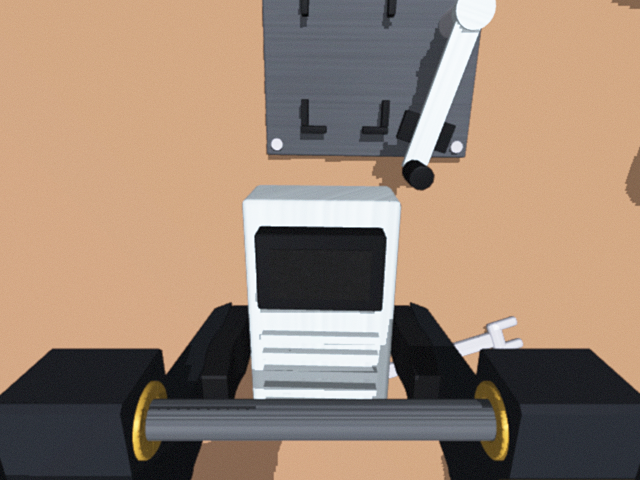

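Wrist view: the module is gripped in the middle, its connector-end top edge at row 202, columns 246–399. The cradle's front corners are at (268,155) and (466,155), its lower guides' outer corners at (302,133) and (388,134), and the post top at (475,10).

```bash
python3 - <<'E'
from h import *
d=dict(np.load('w5.npz'))
w=[ray(d,p,.01) for p in [(268,155),(466,155)]]+[ray(d,(475,10),.07)]
t,a,R=fit([(-.07,-.08),(.11,-.08),(.085,.027)],w)
print("guide tops",[R.T@(ray(d,p,.022)[:2]-t) for p in [(302,133),(388,134),(309,126),(381,126)]])
print("handle top",ray(d,(420,180),.101))
T=np.array([.4621,-.3426,.241])
Rt=np.array([[.0141,.9994,-.031],[.9998,-.0144,-.0116],[-.012,-.0308,-.9994]])
zt=.2485
for p in [(246,202),(399,202)]: 
    q=ray(d,p,zt);print(q,Rt.T@(q-T))
g=cv2.cvtColor(cv2.imread("pics/w5.png"),6)
E
```

```text
fit [ 0.4774 -0.2234] yaw -0.9598070985937021 res mm [[0.1, 0.1], [-0.2, 1.4], [0.1, -1.5]]
guide tops [array([-0.0375, -0.0594]), array([ 0.037 , -0.0598]), array([-0.0314, -0.0535]), array([ 0.0306, -0.0532])]
handle top [ 0.527  -0.3097  0.101 ]
[ 0.4358 -0.2903  0.2485] [ 0.0519 -0.0273 -0.0073]
[ 0.4893 -0.2906  0.2485] [ 0.0523  0.0262 -0.0089]
```

```bash
python3 -m pendant '[[0.04,0.007,0,0,-1],[0.04,0.007,0.01,0,-1],[0.04,0.007,0.04,0,-1],[0,0,0.05,0,-1],[0,0,0.04,0,-1],[0,0,0,0,-1],[0,0,0,0,-1],[0,0,0,0,-1]]'; python3 -c "
from h import *
s=st();R=np.array(s['orientation']);print(R.T@(np.array([.4785,-.225,.034])-s['position']), np.degrees(np.arctan2(R[1,1],R[0,1])))"
```

```text
time_s: 11.2
position: [0.4823, -0.2269, 0.101]
orientation: [[0.018, 0.999, -0.027], [1.0, -0.018, -0.013], [-0.014, -0.027, -1.0]]
ft_force: [-0.2, -0.8, -4.1]
opening: 0.0553
grasp_force: 30.0
11.2 [ 0.4823 -0.2269  0.101 ] [[0.017804463387473556, 0.9994832044146986, -0.026764251837301457], [0.9997484025312566, -0.018161688046125734, -0.013163765552300278], [-0.013643046569033887, -0.02652314423746926, -0.9995550960802879]] 0.0553485712836785 29.95709717273712 [-0.1808 -0.7649 -4.0809]
[ 0.0027 -0.0021  0.067 ] -1.0410115568031209
```

```bash
python3 -m pendant '[[0.0027,-0.0021,0.02,0,-1],[0,0,0.025,0,-1],[0,0,0.012,0,-1],[0,0,0.006,0,-1],[0,0,0,0,-1],[0,0,0,0,-1]]'; python3 -c "
from h import *
s=st();R=np.array(s['orientation']);print(R.T@(np.array([.4785,-.225,.034])-s['position']), np.degrees(np.arctan2(R[1,1],R[0,1])))"
```

```text
time_s: 11.95
position: [0.4775, -0.2247, 0.0369]
orientation: [[0.017, 0.999, -0.029], [1.0, -0.018, -0.013], [-0.013, -0.029, -0.999]]
ft_force: [0.4, -0.1, -3.7]
opening: 0.0555
grasp_force: 30.0
11.95 [ 0.4775 -0.2247  0.0369] [[0.01739055277268949, 0.999426254108459, -0.029064261094923972], [0.9997633452589195, -0.017761700349507872, -0.012560870884955862], [-0.013069894833339358, -0.028838942411744086, -0.999498620934325]] 0.05553897630759496 29.956896901130676 [ 0.4124 -0.1113 -3.6831]
[-0.0002  0.0011  0.0029] -1.0181475047945343
```

```bash
python3 -m pendant '[[0,0.001,0.003,0,-1],[0,0,0,0,-1],[0,0,0,0,0.55],[0,0,0,0,0.55],[0,0,0,0,0.55]]'; python3 -c "
from h import *
s=st()"; python3 -m pendant '[[0,0,-0.03,0,0.55],[0,0,-0.06,0,0.55],[0,0,-0.06,0,0.55],[-0.05,0,-0.0,0,0.55],[-0.05,0,-0.0,0,0.55],[0,0,0,0,0.55],[0,0,0,0,0.55]]'; python3 -c "
from h import *
s=st();d=shot('wrist','w6');np.savez('w6.npz',mtx=d['mtx'],pose=d['pose'])
find('wrist','module cradle_floor swing_handle swing_pivot'.split(),2)
print(modrect(d,.04,(320,150)))"
```

```text
time_s: 12.58
position: [0.478, -0.2247, 0.0334]
orientation: [[0.017, 0.999, -0.03], [1.0, -0.018, -0.012], [-0.013, -0.03, -0.999]]
ft_force: [0.7, -1.1, -0.7]
opening: 0.0683
grasp_force: 0.0
12.575 [ 0.478  -0.2247  0.0334] [[0.017226951005879405, 0.9994044008916015, -0.029901097597575487], [0.9997678927807311, -0.017604780481114295, -0.012419028504209626], [-0.012938034001255212, -0.029680215341376433, -0.9994757086060031]] 0.06833146322403222 0.0 [ 0.6607 -1.0632 -0.6886]
time_s: 13.45
position: [0.4806, -0.3219, 0.1843]
orientation: [[0.017, 0.999, -0.03], [1.0, -0.017, -0.011], [-0.012, -0.03, -0.999]]
ft_force: [-0.2, 0.1, 0.5]
opening: 0.0683
grasp_force: 0.0
13.45 [ 0.4806 -0.3219  0.1843] [[0.016776269648719828, 0.9993982306807025, -0.03036006075347556], [0.9997908396849401, -0.017122626037131487, -0.011184478516008307], [-0.01169759200673131, -0.030166076806138125, -0.9994764500233961]] 0.06832498657713477 0.0 [-0.1619  0.1426  0.5153]
wrist module 0.94 [ 0.4778 -0.2186  0.0127]
wrist swing_pivot 0.96 [ 0.5649 -0.1943  0.0882]
(((321.0, 77.0), (154.0, 88.0), 90.0), ((476.7423095703125, -223.72177124023438), (94.89806365966797, 55.321876525878906), 88.68895721435547))
```

View pics/w6.png

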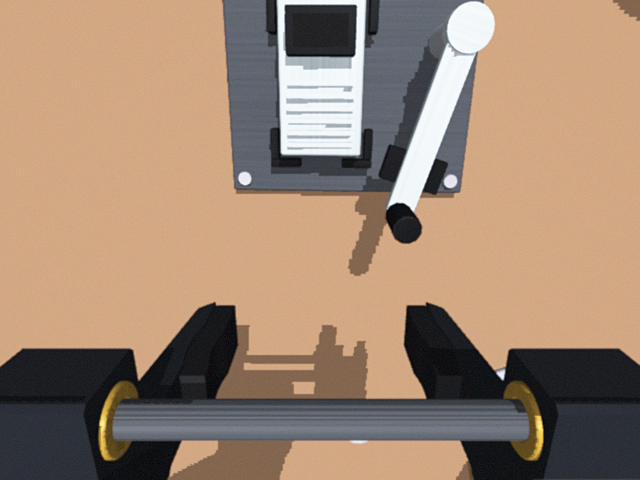

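Wrist view: the module sits in the pocket between all four corner guides, connector at px (320,30) on the post's side. The handle's top is at (404,222). Next I'll align the pads tangentially above the handle.

```bash
python3 -m pendant '[[0.013,0.047,0,0,0.5],[0,0,0.02,0.146,0.5],[0,0,0.02,0.146,0.5],[0,0,0,0,0.5],[0,0,0,0,0.5]]'; python3 -c "
from h import *
s=st();R=np.array(s['orientation']);print(R.T@(np.array([.5265,-.3085,.074])-s['position']), np.degrees(np.arctan2(R[1,1],R[0,1])))
d=shot('wrist','w7');find('wrist',['swing_handle','swing_pivot','contact_arm']);shot('scene','s7');find('scene',['swing_handle'],1)"
```

```text
time_s: 14.32
position: [0.5271, -0.3108, 0.1436]
orientation: [[0.301, 0.953, -0.029], [0.953, -0.302, -0.012], [-0.021, -0.024, -0.999]]
ft_force: [0.8, -0.2, 0.2]
opening: 0.0663
grasp_force: 0.0
14.325 [ 0.5271 -0.3108  0.1436] [[0.3013883098255655, 0.9530472693052362, -0.029427693934822155], [0.9532773091716803, -0.3018431190309757, -0.012373492314334726], [-0.02067506998512168, -0.0243235269540581, -0.9994903238739359]] 0.06631587915819663 0.0 [ 0.7552 -0.1912  0.1605]
[0.0034 0.0004 0.0695] -17.57370752336891
wrist swing_handle 0.95 [ 0.5256 -0.3091  0.0885]
wrist swing_pivot 0.77 [ 0.559  -0.1967  0.0918]Traceback (most recent call last):
  File "<string>", line 4, in <module>
    d=shot('wrist','w7');find('wrist',['swing_handle','swing_pivot','contact_arm']);shot('scene','s7');find('scene',['swing_handle'],1)
                         ~~~~^^^^^^^^^^^^^^^^^^^^^^^^^^^^^^^^^^^^^^^^^^^^^^^^^^^^^^
  File "h.py", line 10, in find
    for f in r.tip_of(n,c)[:k]: print(c,n,round(f["conf"],2),np.array(f["point"]))
             ~~~~~~~~^^^^^
ValueError: it knows: console, cradle, cradle_floor, index_tip, knob_grip, knob_pointer, module, module_connector, old_unit, plug_shell, screwdriver, swing_handle, swing_pivot, switch_tip, tape_roll, wrench
```

Descend round the handle and grip it.

```bash
python3 -m pendant '[[0.003,0,0.04,0,0.5],[0,0,0.029,0,0.5],[0,0,0,0,0.5],[0,0,0,0,-1],[0,0,0,0,-1],[0,0,0,0,-1],[0,0,0,0,-1],[0,0,0,0,-1]]'
```

```text
time_s: 15.48
position: [0.5257, -0.3093, 0.0741]
orientation: [[0.304, 0.952, -0.03], [0.952, -0.305, -0.013], [-0.021, -0.024, -0.999]]
ft_force: [0.8, -0.3, 0.7]
opening: 0.0184
grasp_force: 0.4
```

```bash
python3 -m pendant '[[0,0,0,0,-1],[0.0015,-0.0183,0,0.16,-1],[0.0015,-0.0183,0,0.16,-1],[0.0015,-0.0183,0,0.16,-1],[0.0015,-0.0183,0,0.16,-1],[0,0,0,0,-1]]'; python3 -c "
from h import *
s=st();p=np.array(s['position'])[:2]-[.5625,-.1978];print(np.hypot(*p),np.degrees(np.arctan2(-p[0],-p[1])))"
```

```text
time_s: 16.23
position: [0.4666, -0.2645, 0.0743]
orientation: [[0.81, 0.585, -0.032], [0.585, -0.811, -0.01], [-0.032, -0.01, -0.999]]
ft_force: [1.9, 1.7, -11.0]
opening: 0.0171
grasp_force: 29.9
16.225 [ 0.4666 -0.2645  0.0743] [[0.8103214760573031, 0.5851101202682504, -0.032019565893164785], [0.5851081296499772, -0.810888454823239, -0.010411073522231267], [-0.03205592079193354, -0.01029859184807839, -0.9994330177396219]] 0.017065006324255543 29.890231490135193 [  1.9261   1.7053 -10.9592]
0.11683667996342827 55.16462788586458
```

```bash
python3 -m pendant '[[0.0015,-0.0181,0,0.157,-1],[0.0015,-0.0181,0,0.157,-1],[0.0015,-0.0181,0,0.157,-1],[0.0015,-0.0181,0,0.157,-1],[0,-0.004,0,0,-1],[0,0,0,0,-1]]'; python3 -c "
from h import *
s=st();p=np.array(s['position'])[:2]-[.5625,-.1978];print(np.hypot(*p),np.degrees(np.arctan2(-p[0],-p[1])))"
```

```text
time_s: 16.98
position: [0.4461, -0.1952, 0.0744]
orientation: [[1.0, -0.003, -0.031], [-0.004, -1.0, -0.013], [-0.03, 0.013, -0.999]]
ft_force: [0.9, -1.4, -10.7]
opening: 0.017
grasp_force: 30.2
16.975 [ 0.4461 -0.1952  0.0744] [[0.9995281640959984, -0.0032885499273918946, -0.03053906708230929], [-0.0036774112517103273, -0.9999127695276215, -0.012685818148131031], [-0.030494685198711863, 0.012792137232562293, -0.9994530681325935]] 0.01697381953968495 30.242666769772768 [  0.9427  -1.3895 -10.7136]
0.11641000439971788 91.3031801249237
```

```bash
python3 -m pendant '[[0,-0.003,0,0,-1],[0,-0.003,0,0,-1],[0,0,0,0,-1]]';python3 -m pendant '[[0,-0.003,0,0,-1],[0,0,0,0,-1]]'
```

```text
time_s: 17.35
position: [0.4461, -0.1948, 0.0745]
orientation: [[1.0, -0.011, -0.03], [-0.011, -1.0, -0.019], [-0.029, 0.019, -0.999]]
ft_force: [2.6, -15.3, -16.2]
opening: 0.0172
grasp_force: 30.4
time_s: 17.6
position: [0.4461, -0.1947, 0.0745]
orientation: [[0.999, -0.013, -0.029], [-0.014, -1.0, -0.022], [-0.029, 0.023, -0.999]]
ft_force: [1.9, -21.0, -18.5]
opening: 0.0169
grasp_force: 30.5
```

The arm is at its stop: −15 to −21 N reaction with no further motion. I'll release, lift while turning back, and go above the knob.

```bash
python3 -m pendant '[[0,0,0,0,0.1],[0,0,0,0,0.1],[0,0,0,0,0.1],[0,0,-0.04,0,0.1],[0,0,-0.05,-0.17,0],[0,0,-0.05,-0.17,0],[0,0,-0.05,-0.17,0],[0,0,0,-0.17,0],[0,0,0,-0.17,0],[0,0,0,-0.17,0],[0,0,0,-0.17,0],[0,0,0,-0.17,0],[0,0,0,-0.17,0],[0,0,0,0,0]]'; python3 -m pendant '[[0.044,0.032,0,0,-0.1],[0.044,0.032,0,0,-0.1],[0.044,0.032,0,0,-0.1],[0.044,0.032,0,0,-0.1],[0.044,0.032,0,0,-0.1],[0.044,0.032,0,0,-0.1],[0,0,0,0,-0.1],[0,0,0,0,-0.1],[0,0,0,0,-0.1]]'; python3 -c "
from h import *
s=st();d=shot('wrist','w8');np.savez('w8.npz',mtx=d['mtx'],pose=d['pose'])
find('wrist','knob_grip knob_pointer index_tip switch_tip console'.split(),2)
cv2.imwrite('pics/w8b.png',cv2.resize(d['image'][40:330,140:560],(800,552),interpolation=cv2.INTER_CUBIC))
shot('scene','s8');find('scene','swing_handle module module_connector switch_tip'.split(),1)
shot('top','t8');find('top','swing_handle module knob_pointer index_tip switch_tip'.split(),1)"
```

```text
time_s: 19.35
position: [0.4514, -0.1825, 0.2648]
orientation: [[0.047, 0.998, -0.03], [0.999, -0.048, -0.012], [-0.013, -0.03, -0.999]]
ft_force: [0.0, 0.1, -0.3]
opening: 0.0438
grasp_force: 0.0
time_s: 20.48
position: [0.6553, 0.0698, 0.2554]
orientation: [[0.05, 0.998, -0.031], [0.999, -0.05, -0.014], [-0.015, -0.03, -0.999]]
ft_force: [-0.3, 0.3, 0.2]
opening: 0.0397
grasp_force: 0.0
20.475 [0.6553 0.0698 0.2554] [[0.04973583082438618, 0.9982910805686419, -0.03068005197683152], [0.9986443346598, -0.050178807420146625, -0.013841247695831891], [-0.01535708253847564, -0.02995005413993266, -0.999433416628102]] 0.03968544245714604 0.0 [-0.2666  0.2712  0.2186]
wrist knob_grip 0.92 [0.6384 0.1104 0.1045]
wrist knob_pointer 0.77 [0.6403 0.1554 0.083 ]
wrist index_tip 0.86 [0.6737 0.1442 0.1016]
wrist console 0.85 [0.6461 0.1639 0.0006]
scene swing_handle 0.62 [ 0.4522 -0.1974  0.0896]
scene module 0.83 [ 0.3123  0.1345 -0.0019]
scene module_connector 0.85 [ 0.4761 -0.1892  0.0519]
scene switch_tip 0.48 [ 0.4761 -0.2234  0.0041]
top swing_handle 0.31 [0.6383 0.1147 0.1076]
top module 0.72 [ 0.3181  0.1428 -0.0018]
top knob_pointer 0.65 [0.6337 0.1527 0.0832]
top index_tip 0.55 [0.6748 0.1434 0.101 ]
top switch_tip 0.46 [0.6103 0.2373 0.108 ]
```

View pics/w8b.png

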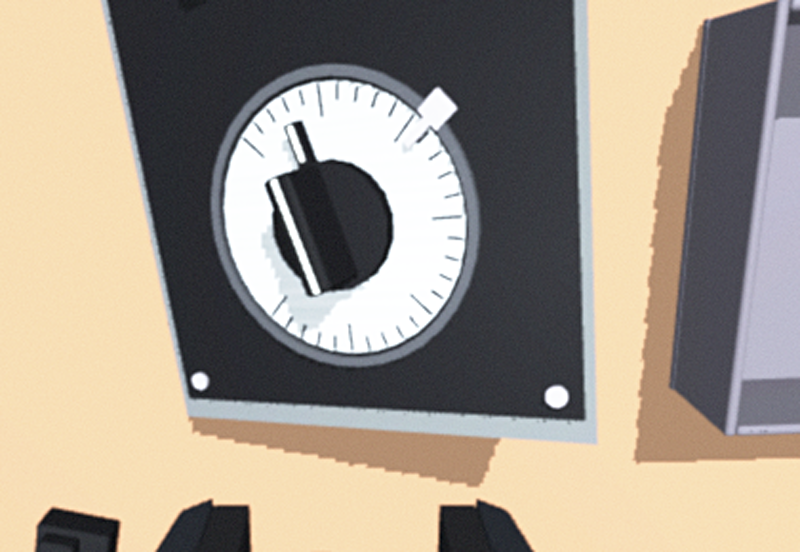

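Crop of the wrist view: the pointer tip is at crop (293,125), the index tab's inner end at (407,148), and the console's near corners at (190,416) and (597,441). I'll fit the console pose and both angles on the panel plane.

```bash
cat > k.py <<'E'
from h import *
def full(c): return (140+c[0]*420/800, 40+c[1]*290/552)
def onpanel(d,px,h,t,R):
    n=np.r_[R@[-.4226,0],.9063]; p0=np.r_[t,.082]+n*h
    p=cv2.undistortPoints(np.array([[px]],float),d["mtx"],None)[0,0]
    v=d["pose"][:3,:3]@[p[0],p[1],1];o=d["pose"][:3,3]
    q=o+v*((p0-o)@n)/(v@n)
    up=np.r_[R@[.9063,0],.4226];left=np.r_[R@[0,1],0.]
    w=q-p0; return q,w@up,w@left   # from console centre, up-slope & left
def ang(u,l): return np.degrees(np.arctan2(u,l))+45
E
python3 - <<'E'
from k import *
d=dict(np.load('w8.npz'))
W=[ray(d,full((190,416)),.04),ray(d,full((597,441)),.124)]
t,a,R=fit([(-.09,-.14),(.09,-.14)],W)
for T,A in((t,a),(np.array([.6475,.1645]),a),(np.array([.6475,.1645]),np.radians(2.2))):
    R=np.array([[np.cos(A),-np.sin(A)],[np.sin(A),np.cos(A)]])
    print("console",T,np.degrees(A))
    for n,c,h in(("ptr",(293,125),.006),("idx",(407,148),.006),("scale c",(346,215),.002),("skirt c",(334,226),.010)):
        q,u,l=onpanel(d,full(c),h,T,R);l+=.05
        print(n,q,"up,left mm",1000*u,1000*l,"r",1000*np.hypot(u,l),"ang",ang(u,l))
    n=np.r_[R@[-.4226,0],.9063];print("axis h25",np.r_[T+R@[0,-.05],.082]+n*.025)
E
```

```text
fit [0.6446 0.164 ] yaw 5.033841554876863 res mm [[0.2, 0.0], [-0.2, -0.0]]
console [0.6446 0.164 ] 5.033841554876863
ptr [0.6334 0.153  0.083 ] up,left mm -10.567019284494165 40.09833720820394 r 41.467318980393514 ang 30.236627385689765
idx [0.6766 0.1431 0.1027] up,left mm 36.03127457424091 26.375180864368737 r 44.65314001358138 ang 98.79557421798981
scale c [0.6525 0.118  0.086 ] up,left mm 5.165852754880634 3.4772936375089896 r 6.227166749539339 ang 101.05429589383246
skirt c [0.6477 0.1147 0.0925] up,left mm 3.3888736106600645 0.6201483955630693 r 3.4451485282274303 ang 124.6298739803685
axis h25 [0.6384 0.1132 0.1047]
console [0.6475 0.1645] 5.033841554876863
ptr [0.6332 0.153  0.0815] up,left mm -13.998344863519224 39.8308605105326 r 42.21908464104262 ang 25.636245134893205
idx [0.6767 0.143  0.1013] up,left mm 32.81167297922552 26.045351640591768 r 41.892317025651785 ang 96.55804764122314
scale c [0.6524 0.1178 0.0846] up,left mm 1.8154610274554144 3.0457375148964934 r 3.5457602501942143 ang 75.7977386230091
skirt c [0.6477 0.1145 0.0911] up,left mm 0.011112449621260368 0.17072849336402518 r 0.17108975709531835 ang 48.724039304119366
axis h25 [0.6414 0.1138 0.1047]
console [0.6475 0.1645] 2.2
ptr [0.6333 0.153  0.0818] up,left mm -13.397064764837202 39.09113539891964 r 41.32309537159469 ang 26.08271387061398
idx [0.6767 0.143  0.1018] up,left mm 34.05602635028239 27.440910173282322 r 43.73575747496867 ang 96.13959754167146
scale c [0.6525 0.1179 0.0857] up,left mm 4.421366988757321 3.269331206867322 r 5.498819199561804 ang 98.51933380153568
skirt c [0.6477 0.1146 0.0922] up,left mm 2.805326532971815 0.17366530305155253 r 2.810696816463784 ang 131.45759339639224
axis h25 [0.6389 0.1141 0.1047]
```

The second model fits: radii 42.2 and 41.9 mm, and skirt centre within 0.2 mm. Pointer 25.6°, index 96.6°, console yaw 5°. I'll align with the bar and go down over it.

```bash
python3 -m pendant '[[0.043,-0.012,0.03,-0.149,-0.1],[0,0,0.03,-0.149,-0.1],[0,0,0,-0.149,-0.1],[0,0,0,0,-0.1],[0,0,0,0,-0.1],[0,0,0,0,-0.1]]'; python3 -c "
from h import *
s=st();R=np.array(s['orientation']);print(R.T@(np.array([.6405,.1137,.1055])-s['position']), 'x az',np.degrees(np.arctan2(R[1,0],R[0,0])))"
```

```text
time_s: 22.08
position: [0.6443, 0.1145, 0.1957]
orientation: [[-0.388, 0.921, -0.029], [0.922, 0.387, -0.012], [0.0, -0.032, -0.999]]
ft_force: [0.5, -0.2, -0.4]
opening: 0.0395
grasp_force: 0.0
22.075 [0.6443 0.1145 0.1957] [[-0.38751645790668937, 0.9213958029130499, -0.029338868854631064], [0.9218627816616668, 0.3873229674082144, -0.01224461943505757], [8.147678944654843e-05, -0.031791402805025834, -0.9994945222807484]] 0.03949733112403277 0.0 [ 0.4555 -0.2219 -0.434 ]
[ 0.0007 -0.0009  0.0902] x az 112.80005424273314
```

```bash
python3 -m pendant '[[0.0007,-0.0009,0.045,0,-0.1],[0,0,0.03,0,-0.1],[0,0,0.015,0,-0.1],[0,0,0,0,-0.1],[0,0,0,0,-0.1],[0,0,0,0,-1],[0,0,0,0,-1],[0,0,0,0,-1],[0,0,0,0,-1]]'; python3 -c "
from h import *
s=st();R=np.array(s['orientation']);print(s['wrist_torque'], 'x az',np.degrees(np.arctan2(R[1,0],R[0,0])))"
```

```text
time_s: 23.2
position: [0.6388, 0.1129, 0.1056]
orientation: [[-0.389, 0.921, -0.033], [0.921, 0.389, -0.014], [-0.0, -0.036, -0.999]]
ft_force: [-4.9, -1.9, 5.2]
opening: 0.0133
grasp_force: 27.3
23.2 [0.6388 0.1129 0.1056] [[-0.3889074467039171, 0.9206857940279589, -0.03299494769425871], [0.9212767754104585, 0.38864556997760996, -0.014273192568112204], [-0.00031778537986996253, -0.03594842989458136, -0.9993535957810764]] 0.013318835423348588 27.26883978000842 [-4.9469 -1.9212  5.1652]
[-0.4513  0.8347 -0.0066] x az 112.88653583474681
```

```bash
python3 -m pendant '[[0,0,0,0.12,-1],[0,0,0,0.15,-1],[0,0,0,0.15,-1],[0,0,0,0.15,-1],[0,0,0,0.15,-1],[0,0,0,0.15,-1],[0,0,0,0.15,-1],[0,0,0,0.13,-1],[0,0,0,0,-1],[0,0,0,0,-1]]'; python3 -c "
from h import *
s=st();R=np.array(s['orientation']);print(s['wrist_torque'], 'x az',np.degrees(np.arctan2(R[1,0],R[0,0])))"
```

```text
time_s: 24.45
position: [0.6374, 0.1135, 0.1061]
orientation: [[0.681, 0.732, -0.035], [0.732, -0.681, -0.014], [-0.035, -0.016, -0.999]]
ft_force: [-8.3, -3.3, 9.7]
opening: 0.0122
grasp_force: 30.1
24.45 [0.6374 0.1135 0.1061] [[0.6807572117163271, 0.7316530437460802, -0.035403986686646086], [0.7316959555412001, -0.6814835386344914, -0.014185034891094421], [-0.034505758082697506, -0.016248389068093012, -0.9992724065598081]] 0.012167126143226558 30.12916250154376 [-8.3498 -3.2955  9.7067]
[-0.3393  1.5612 -0.023 ] x az 47.0654211948568
```

```bash
python3 -m pendant '[[0,0,0,0.016,-1],[0,0,0,0,-1],[0,0,0,0,-0.1],[0,0,0,0,-0.1],[0,0,0,0,-0.1],[0,0,-0.04,0,-0.1],[-0.025,0,-0.055,0,-0.1],[-0.025,0,-0.055,0,-0.1],[0,0,0,0,-0.1],[0,0,0,0,-0.1],[0,0,0,0,-0.1]]'; python3 -c "
from h import *
s=st();d=shot('wrist','w9');np.savez('w9.npz',mtx=d['mtx'],pose=d['pose'])
find('wrist','knob_grip knob_pointer index_tip switch_tip console'.split(),2)
q=np.linalg.inv(d['pose'])@[.6475,.115,.085,1];q=d['mtx']@q[:3];print(q/q[2])
cv2.imwrite('pics/w9b.png',cv2.resize(d['image'][40:330,140:560],(800,552),interpolation=cv2.INTER_CUBIC))"
```

```text
time_s: 25.82
position: [0.6095, 0.0797, 0.2549]
orientation: [[0.693, 0.721, -0.033], [0.721, -0.693, -0.013], [-0.032, -0.015, -0.999]]
ft_force: [0.5, -0.8, -0.5]
opening: 0.0395
grasp_force: 0.0
25.825 [0.6095 0.0797 0.2549] [[0.6925135398290903, 0.720645068574488, -0.033101092016043054], [0.7206951830374538, -0.6931383862999834, -0.01255510191381582], [-0.03199140978440898, -0.015161219499990244, -0.9993731470893537]] 0.03949448859585049 0.0 [ 0.5446 -0.8212 -0.5157]
wrist knob_grip 0.65 [0.6409 0.1114 0.1038]
wrist knob_pointer 0.96 [0.6779 0.1492 0.1006]
wrist index_tip 0.71 [0.6754 0.1426 0.1007]
wrist switch_tip 0.68 [0.6081 0.2329 0.1116]
wrist console 0.55 [0.6467 0.163  0.0014]
wrist console 0.3 [ 0.4796 -0.2177  0.0113]
[328.4685 143.1526   1.    ]
```

View pics/w9b.png

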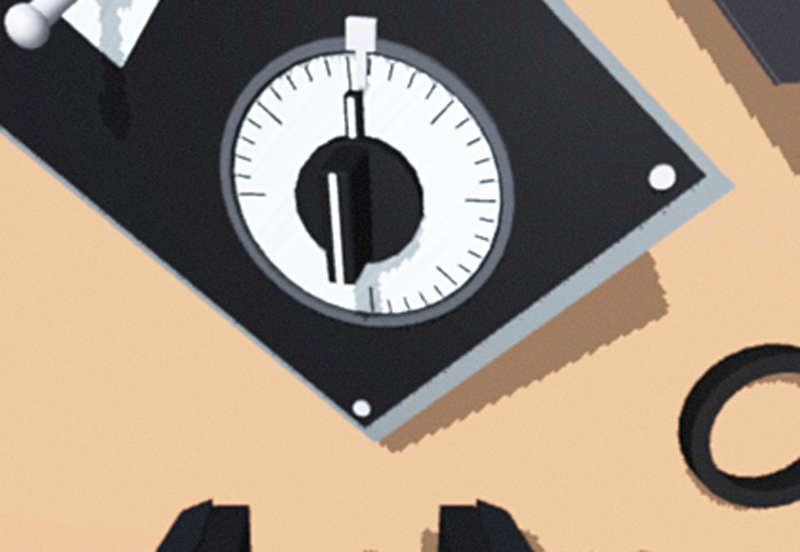

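Crop of the wrist view: the pointer tip at crop (354,92) is just left of the index tab's inner end at (361,88). The switch ball is at (27,25), still off. I'll measure the difference numerically at full resolution.

```bash
python3 - <<'E'
from k import *
d=dict(np.load('w9.npz'));T=np.array([.6475,.1645]);A=np.radians(5.03)
R=np.array([[np.cos(A),-np.sin(A)],[np.sin(A),np.cos(A)]])
for n,c,h in(("ptr",(354,92),.006),("idx",(361,88),.006),("skirt",(359,201),.01),("ball",(27,25),.038)):
    q,u,l=onpanel(d,full(c),h,T,R);print(n,q,1000*u,1000*(l+.05),np.hypot(u,l+.05),ang(u,l+.05))
g=cv2.cvtColor(cv2.imread("pics/w9.png"),6)
print(full((354,92)),full((361,88)))
for y in range(62,114,2): print(y,g[y,314:340].tolist())
E
```

```text
ptr [0.6726 0.1442 0.0995] 28.47042550617898 27.60450076290794 0.0396556880014995 90.88470718243367
idx [0.6754 0.1434 0.1007] 31.40122962127824 26.583767473630875 0.04114284767514661 94.74929387012122
skirt [0.6467 0.1142 0.0906] -1.084523063730992 -0.06068545700010919 0.0010862195912686207 -48.20269670601934
ball [0.6063 0.2378 0.1078] -20.516606918645635 126.59850843614167 0.12825019882132757 35.79465381532859
(325.85, 88.33333333333334) (329.525, 86.23188405797102)
62 [112, 115, 115, 115, 112, 107, 108, 169, 242, 242, 242, 240, 240, 240, 241, 240, 241, 241, 239, 241, 242, 241, 218, 135, 108, 113]
64 [114, 114, 112, 113, 108, 113, 113, 173, 247, 248, 244, 245, 241, 242, 241, 239, 241, 241, 241, 242, 244, 243, 218, 137, 106, 112]
66 [102, 103, 99, 103, 92, 82, 73, 94, 136, 146, 153, 159, 198, 241, 242, 241, 244, 242, 239, 240, 243, 241, 204, 132, 110, 113]
68 [80, 88, 106, 114, 117, 126, 151, 164, 164, 164, 166, 159, 180, 239, 243, 242, 245, 237, 135, 89, 108, 125, 90, 74, 70, 71]
70 [217, 238, 249, 235, 228, 251, 248, 177, 122, 201, 248, 228, 221, 238, 241, 242, 244, 238, 165, 148
[... 2069 characters left out ...]
 30, 14, 62, 188, 255, 254, 250, 249, 249, 248, 248, 249]
104 [248, 250, 250, 250, 252, 255, 252, 131, 135, 254, 255, 255, 176, 39, 29, 15, 45, 176, 255, 253, 249, 248, 248, 249, 250, 250]
106 [249, 250, 251, 251, 252, 255, 253, 131, 102, 240, 255, 255, 195, 58, 27, 19, 49, 177, 255, 252, 248, 248, 249, 251, 251, 251]
108 [250, 251, 252, 252, 252, 254, 251, 141, 100, 235, 255, 255, 197, 64, 26, 14, 36, 157, 253, 254, 251, 250, 251, 251, 250, 249]
110 [254, 255, 255, 254, 254, 255, 247, 131, 97, 233, 255, 255, 229, 92, 30, 21, 30, 136, 249, 255, 255, 255, 255, 254, 251, 250]
112 [210, 142, 81, 55, 35, 24, 17, 26, 37, 102, 180, 175, 110, 48, 28, 22, 20, 23, 29, 34, 60, 110, 141, 155, 178, 236]
```

```bash
python3 - <<'E'
from k import *
d=dict(np.load('w9.npz'));A=np.radians(5.03)
R=np.array([[np.cos(A),-np.sin(A)],[np.sin(A),np.cos(A)]])
for T in (np.array([.6475,.1645]),np.array([.6465,.1645])):
  for n,c,h in(("ptr",(323.5,88.5),.006),("ptr mid",(324.2,104),.006),("idx",(328.8,86),.006),("idx outer",(328.7,63),.006)):
    q,u,l=onpanel(d,c,h,T,R);print(n,1000*u,1000*(l+.05),np.hypot(u,l+.05),ang(u,l+.05))
E
```

```text
ptr 27.207550889325844 28.761555520403803 0.0395913867065619 88.40956837261905
ptr mid 19.091382869694225 21.68390794523008 0.028890703758379897 86.36198622333386
idx 31.16467640946266 27.05699900789936 0.041271276343481135 94.03566608519544
idx outer 42.750762563878055 36.47299471670872 0.05619525819317978 94.53070634621187
ptr 28.305368008764823 28.66780143554805 0.040286929608244135 89.63551921373369
ptr mid 20.201698735383253 21.60105330465325 0.02957556653160944 88.08272951948473
idx 32.25639962995385 26.965869908044752 0.04204323318900296 95.10487872914268
idx outer 43.82464342939037 36.3673651603862 0.056948965051369295 95.31281483314832
```

```bash
python3 - <<'E'
from k import *
d=dict(np.load('w9.npz'));A=np.radians(5.03)
R=np.array([[np.cos(A),-np.sin(A)],[np.sin(A),np.cos(A)]])
T=np.array([.6475,.1645])
def line(p,q,h1,T):
    _,u,l=onpanel(d,p,h1,T,R);_,u2,l2=onpanel(d,q,h1,T,R);l+=.05;l2+=.05
    e=np.array([u-u2,l-l2]);e/=np.hypot(*e);return np.array([u,l])*1e3,ang(u,l),ang(*e),1e3*(u*e[1]-l*e[0])
for h in (.006,.008,.010,.012):print("ptr",h,*line((323.5,88.5),(324.2,104),h,T))
for h in (.003,.006):print("idx",h,*line((328.7,63),(328.8,86),h,T))
# bar-top white line in w9 (crop 333,175 - 341,283), h 34
print("bar",*line(full((333,175)),full((341,283)),.034,T))
g=cv2.cvtColor(cv2.imread("pics/w9.png"),6)
for y in range(136,188,6): print(y,g[y,308:334].tolist())
E
```

```text
ptr 0.006 [27.2076 28.7616] 88.40956837261905 93.91017203963406 -3.7950814655367364
ptr 0.008 [28.134  28.7327] 89.39680287811184 93.91017203963374 -3.1644326639285563
ptr 0.01 [29.0604 28.7038] 90.35370481024637 93.91017203963368 -2.5337838623204387
ptr 0.012 [29.9869 28.6749] 91.28114116728611 93.91017203963348 -1.903135060712404
idx 0.003 [41.5317 36.6009] 93.61100964797537 95.89928849967512 -2.2103002624992394
idx 0.006 [42.7508 36.473 ] 94.53070634621187 95.89928849967511 -1.3421671717263293
bar [13.4939 14.982 ] 87.00867666100237 93.24362915312014 -2.1898152471873376
136 [32, 32, 29, 39, 115, 244, 255, 255, 204, 68, 34, 37, 41, 40, 34, 24, 23, 18, 14, 16, 15, 19, 19, 14, 19, 15]
142 [34, 30, 32, 26, 59, 195, 255, 255, 254, 131, 34, 36, 46, 37, 36, 29, 19, 21, 15, 13, 12, 11, 19, 20, 15, 20]
148 [32, 31, 30, 33, 40, 142, 254, 255, 255, 178, 41, 33, 43, 42, 33, 30, 25, 19, 12, 13, 16, 19, 20, 19, 14, 18]
154 [34, 33, 32, 32, 25, 73, 212, 255, 255, 241, 108, 31, 36, 42, 34, 32, 27, 18, 17, 14, 14, 19, 20, 18, 15, 13]
160 [34, 31, 28, 35, 28, 42, 153, 254, 255, 255, 166, 28, 38, 40, 40, 32, 32, 21, 17, 19, 15, 17, 17, 15, 23, 18]
166 [34, 37, 31, 30, 32, 32, 82, 214, 255, 255, 226, 91, 32, 35, 43, 33, 29, 24, 13, 12, 20, 13, 17, 19, 17, 12]
172 [250, 234, 186, 80, 30, 29, 53, 189, 255, 255, 255, 143, 34, 38, 38, 39, 32, 30, 20, 15, 18, 14, 18, 17, 18, 17]
178 [249, 251, 252, 179, 60, 21, 33, 108, 237, 255, 255, 194, 58, 31, 33, 42, 35, 28, 24, 12, 8, 9, 18, 32, 90, 132]
184 [249, 251, 254, 254, 132, 24, 28, 53, 196, 255, 255, 248, 114, 27, 32, 36, 35, 34, 21, 10, 44, 118, 194, 205, 198, 203]
```

The bar and the index tab compare at roughly 3° short, and the camera offset is common to both. I'll grip again and turn 3° further.

```bash
python3 -c "
from h import *
s=r.read_state();R=np.array(s['orientation']);print(R.T@(np.array([.640,.1137,.1055])-s['position']), 'x az',np.degrees(np.arctan2(R[1,0],R[0,0])))"
```

```text
[0.0499 0.0002 0.1491] x az 46.115151974735156
```

```bash
python3 -m pendant '[[0.025,0,0.03,0,-0.1],[0.025,0,0.05,0,-0.1],[0,0,0.049,0,-0.1],[0,0,0.02,0,-0.1],[0,0,0,0,-0.1],[0,0,0,0,-0.1],[0,0,0,0,-1],[0,0,0,0,-1],[0,0,0,0,-1],[0,0,0,0,-1],[0,0,0,0.026,-1],[0,0,0,0.026,-1],[0,0,0,0,-1],[0,0,0,0,-1]]';python3 -c "
from h import *
s=r.read_state();R=np.array(s['orientation']);print( 'x az',np.degrees(np.arctan2(R[1,0],R[0,0])))"
python3 -m pendant '[[0,0,0,0,-0.1],[0,0,0,0,-0.1],[0,0,0,0,-0.1],[0,0,-0.04,0,-0.1],[-0.025,0,-0.055,0,-0.1],[-0.025,0,-0.055,0,-0.1],[0,0,0,0,-0.1],[0,0,0,0,-0.1],[0,0,0,0,-0.1]]'; python3 - <<'E'
from k import *
s=st();d=shot('wrist','w10');np.savez('w10.npz',mtx=d['mtx'],pose=d['pose'])
find('wrist','knob_pointer index_tip switch_tip'.split(),2)
A=np.radians(5.03);R=np.array([[np.cos(A),-np.sin(A)],[np.sin(A),np.cos(A)]])
T=np.array([.6475,.1645])
n=np.r_[R@[-.4226,0],.9063]
for a in (93.5,96):
    b=np.radians(a-45);q=np.r_[T+R@[0,-.05],.082]+n*.006+.042*(np.sin(b)*np.r_[R@[.9063,0],.4226]+np.cos(b)*np.r_[R@[0,1],0])
    c=d["mtx"]@(np.linalg.inv(d["pose"])@np.r_[q,1])[:3];print(a,c[:2]/c[2])
g=cv2.cvtColor(d["image"],6)
for y in range(60,112,3): print(y,g[y,314:342].tolist())
E
```

```text
time_s: 27.88
position: [0.6392, 0.1155, 0.1072]
orientation: [[0.729, 0.684, -0.032], [0.684, -0.729, -0.01], [-0.03, -0.014, -0.999]]
ft_force: [-4.1, 2.6, 6.6]
opening: 0.012
grasp_force: 28.3
x az 43.20280848729556
time_s: 29.0
position: [0.6076, 0.0814, 0.2559]
orientation: [[0.729, 0.684, -0.033], [0.684, -0.73, -0.013], [-0.033, -0.013, -0.999]]
ft_force: [-1.1, -1.1, -0.6]
opening: 0.0394
grasp_force: 0.0
29.0 [0.6076 0.0814 0.2559] [[0.7291360848902831, 0.6835631702722151, -0.033195812360419054], [0.6835759743902335, -0.7297682386493135, -0.012735976410199898], [-0.03293109392826449, -0.013405599802960572, -0.9993677165821451]] 0.039410213642887534 0.0 [-1.1209 -1.1358 -0.6075]
wrist knob_pointer 0.57 [0.6798 0.1454 0.1004]
wrist index_tip 0.64 [0.6748 0.1429 0.1019]
wrist switch_tip 0.8 [0.609  0.2366 0.1096]
93.5 [324.3161  84.4178]
96 [326.8845  84.4334]
60 [101, 116, 181, 243, 243, 240, 240, 241, 240, 241, 241, 240, 241, 241, 241, 242, 242, 190, 112, 90, 97, 91, 93, 86, 83, 78, 67, 61]
63 [109, 111, 167, 243, 244, 242, 240, 240, 241, 240, 241, 241, 240, 239, 242, 242, 24
[... 1604 characters left out ...]
, 250]
99 [249, 249, 249, 250, 253, 253, 153, 74, 212, 255, 255, 230, 92, 32, 19, 35, 148, 254, 255, 251, 249, 248, 248, 249, 250, 250, 251, 251]
102 [249, 250, 250, 252, 254, 254, 188, 86, 205, 255, 255, 248, 115, 27, 23, 20, 96, 186, 230, 249, 249, 249, 250, 251, 250, 251, 250, 249]
105 [250, 250, 251, 252, 253, 253, 181, 68, 191, 255, 255, 255, 135, 32, 24, 21, 78, 193, 251, 252, 251, 250, 251, 250, 249, 248, 248, 250]
108 [252, 252, 251, 251, 252, 253, 220, 92, 149, 255, 255, 255, 165, 36, 24, 22, 73, 160, 221, 246, 251, 251, 249, 248, 249, 250, 251, 252]
111 [207, 149, 124, 102, 67, 63, 60, 38, 106, 232, 255, 255, 152, 38, 32, 13, 17, 42, 75, 119, 151, 178, 225, 245, 255, 255, 255, 254]
```

The pointer line at column 323.4 and the tab centre at about 324.4 now coincide to about 1°, allowing for the heights. Next is the switch. I'll shut the fingers, turn square to the console and go in front of the ball.

```bash
python3 -m pendant '[[0,0,0,0.167,-1],[0,0,0,0.167,-1],[0,0,0,0.167,-1],[0,0,0,0.167,-1],[0,0,0,0,-1],[0,0,0,0,-1]]';python3 -c "
from h import *
s=r.read_state();R=np.array(s['orientation']);print(R.T@(np.array([.580,.2345,.25])-s['position']),R.T@(np.array([.580,.2345,.102])-s['position']), 'x az',np.degrees(np.arctan2(R[1,0],R[0,0])))"
```

```text
time_s: 29.95
position: [0.6082, 0.0816, 0.2574]
orientation: [[0.996, 0.087, -0.031], [0.087, -0.996, -0.012], [-0.032, 0.01, -0.999]]
ft_force: [-0.3, -0.2, -0.0]
opening: 0.0001
grasp_force: 0.0
[-0.0145 -0.1549  0.0064] [-0.0098 -0.1563  0.1543] x az 4.998702476727979
```

```bash
python3 -m pendant '[[-0.005,-0.052,0,0,-1],[-0.005,-0.052,0,0,-1],[0,-0.052,0,0,-1],[0,0,0.04,0,-1],[0,0,0.05,0,-1],[0,0,0,0,-1],[0,0,0,0,-1]]';python3 -c "
from h import *
s=r.read_state();R=np.array(s['orientation']);print(R.T@(np.array([.580,.2345,.102])-s['position']))
shot('wrist','w11');find('wrist',['switch_tip'])
shot('scene','s11');find('scene',['switch_tip'],1)"
```

```text
time_s: 30.82
position: [0.5835, 0.2354, 0.168]
orientation: [[0.996, 0.085, -0.028], [0.084, -0.996, -0.011], [-0.029, 0.008, -1.0]]
ft_force: [-1.2, -0.0, 1.1]
opening: 0.0004
grasp_force: 0.0
[-0.0016  0.      0.0661]
wrist switch_tip 0.71 [0.6081 0.2364 0.1118]
scene switch_tip 0.57 [0.6065 0.239  0.1085]
```

Confirmed. Go down, then push up the slope.

```bash
python3 -m pendant '[[-0.002,0,0.04,0,-1],[0,0,0.026,0,-1],[0,0,0,0,-1],[0,0,0,0,-1]]' && python3 -m pendant '[[0.012,0,0,0,-1],[0.012,0,0,0,-1],[0.012,0,0,0,-1],[0.006,0,0,0,-1],[0,0,0,0,-1],[0,0,0,0,-1]]'
```

```text
time_s: 31.52
position: [0.5795, 0.2345, 0.1021]
orientation: [[0.996, 0.084, -0.028], [0.084, -0.996, -0.011], [-0.029, 0.009, -1.0]]
ft_force: [-0.4, 0.1, 0.8]
opening: 0.0005
grasp_force: 0.0
time_s: 32.28
position: [0.5934, 0.2361, 0.1012]
orientation: [[0.992, 0.092, -0.081], [0.09, -0.996, -0.027], [-0.084, 0.02, -0.996]]
ft_force: [-55.5, -9.2, 47.4]
opening: 0.0002
grasp_force: 30.2
```

The push jammed: friction on the ball pushes it along the bat instead of over. I'll back off, then push along the ball's arc, forward and up.

```bash
python3 -m pendant '[[-0.02,0,0,0,-1],[-0.01,0,0,0,-1],[0,0,0,0,-1],[0,0,0,0,-1]]';python3 -c "
from h import *
s=r.read_state();R=np.array(s['orientation']);print(R.T@(np.array([.588,.2352,.099])-s['position']))
shot('wrist','w12');find('wrist',['switch_tip','knob_pointer','index_tip'],2)
shot('scene','s12');find('scene',['switch_tip'],2)"
```

```text
time_s: 32.78
position: [0.5921, 0.2349, 0.1007]
orientation: [[0.996, 0.083, -0.028], [0.083, -0.996, -0.012], [-0.029, 0.009, -1.0]]
ft_force: [1.5, 0.2, 0.4]
opening: 0.0002
grasp_force: 0.0
[-0.004  -0.0006  0.0018]
wrist switch_tip 0.96 [0.6105 0.236  0.1126]
wrist knob_pointer 0.55 [0.6781 0.1463 0.1   ]
wrist index_tip 0.8 [0.6763 0.143  0.1025]
scene switch_tip 0.49 [0.609  0.24   0.1095]
```

```bash
python3 -m pendant '[[-0.003,0,0.002,0,-1],[0.004,0,0,0,-1],[0.005,0,-0.006,0,-1],[0.003,0,-0.003,0,-1],[0.003,0,-0.002,0,-1],[0,0,0,0,-1]]'
```

```text
time_s: 33.83
position: [0.6027, 0.236, 0.1091]
orientation: [[0.996, 0.084, -0.03], [0.084, -0.996, -0.012], [-0.031, 0.01, -0.999]]
ft_force: [-2.1, -0.9, 1.4]
opening: 0.0004
grasp_force: 1.0
```

Moving freely at 2 N. Continue along the arc.

```bash
python3 -m pendant '[[0.006,0,-0.004,0,-1],[0.0065,0,-0.003,0,-1],[0.007,0,-0.002,0,-1],[0.006,0,-0.0005,0,-1],[0,0,0,0,-1]]'; python3 -m pendant '[[0.003,0,0,0,-1],[0,0,0,0,-1]]'
```

```text
time_s: 34.45
position: [0.6258, 0.2383, 0.1174]
orientation: [[0.996, 0.085, -0.036], [0.084, -0.996, -0.014], [-0.037, 0.011, -0.999]]
ft_force: [-8.3, -2.3, 6.9]
opening: 0.0006
grasp_force: 4.1
time_s: 34.7
position: [0.6262, 0.2383, 0.1174]
orientation: [[0.995, 0.086, -0.041], [0.085, -0.996, -0.015], [-0.042, 0.012, -0.999]]
ft_force: [-14.1, -2.8, 10.1]
opening: 0.0003
grasp_force: 7.0
```

At its stop with the ball where "on" should be. Back off, lift clear and check everything.

```bash
python3 -m pendant '[[-0.02,0,0,0,-1],[-0.03,0,0,0,-1],[-0.02,0,-0.05,0,-1],[0,0.03,-0.05,0,-1],[0,0.03,0,0,-1],[0,0,0,0,-1],[0,0,0,0,-1]]'; python3 - <<'E'
from k import *
s=st();d=shot('wrist','w13')
find('wrist','switch_tip knob_pointer index_tip'.split(),2)
shot('scene','s13');find('scene','switch_tip knob_pointer index_tip swing_handle module module_connector'.split(),2)
shot('top','t13');find('top','switch_tip knob_pointer index_tip swing_handle swing_pivot module plug_shell'.split(),2)
E
```

```text
time_s: 35.58
position: [0.5698, 0.1751, 0.2199]
orientation: [[0.996, 0.085, -0.03], [0.085, -0.996, -0.011], [-0.031, 0.008, -0.999]]
ft_force: [-0.3, 0.3, 0.4]
opening: 0.0006
grasp_force: 0.0
35.575 [0.5698 0.1751 0.2199] [[0.9959289148554553, 0.08487383973943345, -0.03036491203215279], [0.08457154710346426, -0.9963555010056625, -0.011107161486261558], [-0.031196954584733226, 0.008493935697916977, -0.9994771648622082]] 0.0005572715151753586 0.0 [-0.323   0.2556  0.3632]
wrist switch_tip 0.82 [0.6426 0.2376 0.1271]
wrist knob_pointer 0.56 [0.6782 0.1444 0.101 ]
wrist knob_pointer 0.33 [0.6378 0.1135 0.1078]
wrist index_tip 0.81 [0.6738 0.1405 0.1009]
wrist index_tip 0.19 [ 0.4026  0.427  -0.0051]
scene switch_tip 0.43 [ 0.4097  0.4241 -0.0032]
scene switch_tip 0.41 [0.638  0.2403 0.1248]
scene knob_pointer 0.65 [ 0.4906 -0.0688 -0.0007]
scene knob_pointer 0.51 [0.6755 0.142  0.1065]
scene index_tip 0.67 [0.6754 0.1413 0.0991]
scene swing_handle 0.85 [ 0.453  -0.1966  0.0901]
scene module 0.97 [ 0.4745 -0.2219  0.0117]
scene module 0.84 [ 0.3941 -0.0119 -0.0031]
scene module_connector 0.86 [ 0.4104 -0.0132  0.0251]
scene module_connector 0.83 [ 0.4783 -0.1913  0.0536]
top knob_pointer 0.67 [0.6747 0.1439 0.0999]
top index_tip 0.61 [0.6762 0.1417 0.1059]
top swing_handle 0.76 [ 0.4493 -0.2009  0.0922]
top swing_pivot 0.93 [ 0.5623 -0.1949  0.0895]
top module 0.88 [ 0.4798 -0.2219  0.012 ]
top module 0.54 [ 0.3928 -0.013   0.0029]
top plug_shell 0.67 [ 0.4786 -0.2221  0.0091]
top plug_shell 0.59 [ 0.4887 -0.0677  0.001 ]
```

```bash
python3 -c "
from plant import r
print(r.hand_in())"
```

```text
the job is handed in; nothing more can be done
None
```

I handed the job in at about 36 s with all four steps done in the order asked: module flat in the cradle, contact arm at its stop, knob pointer on the index tab to about 1°, and switch at on. My first push on the switch jammed at about 73 N at the wrist before I redid it, and I had no verdict back from the judging.

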